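# Hold the filled sampler over the test cassette

### The job

Run the dog's rapid test: take the orange sampler out of its stand, push its thin stem all the way down into the open yellow vial until the black collar is at the vial's rim, and leave it there for a second so that it fills. Then draw it out, carry it over the grooming things to the test cassette and finish with the gripper still holding it upright, its tip hovering about a centimetre straight above the middle of the round sample well, ready for me to press the plunger. The stem must never touch the cassette, nothing is put down or let go at the end, and everything else on the bench stays as it is.

Things in the scene. Friction and masses are not known exactly. Their poses are not given: they have to be found in the camera images.
- sampler_handle (a point): Centre of the sampler's orange ribbed square handle (14 x 14 mm, 50 mm tall, sides along this point's x and y axes, z up towards the plunger). The sampler stands upright in the white sleeve of its stand, resting there on a black collar 22 mm wide and 5 mm thick directly under the handle (25 to 30 mm below this point). Above the handle are a thin plunger and a white button, which end 37 mm above this point. The sampler is 129 mm long and weighs 15 to 31 g.
- sampler_tip (a point): Lower end of the sampler's white stem, on the sampler's axis, 92 mm below the handle's centre. The stem is 5 mm thick and reaches 62 mm from this tip to the underside of the black collar. z points up along the sampler.
- stand: Sampler stand, fixed: round black foot 68 mm wide and white upright sleeve 26 mm wide; origin at the centre of its underside. The sleeve's top is 75 mm up; its bore is 9 mm wide and holds the stem. Lift the sampler straight up by more than 62 mm to free it.
- rack: Grey block rack, fixed, 46 x 136 x 45 mm high with three round holes 40 mm apart along its y axis, one with the open vial and two with blue-capped vials in any order; origin at the centre of its underside.
- vial_mouth (a point): Centre of the rim of the open yellow sample vial, which stands loose and upright in the rack. The vial is 15 mm wide outside and 70 mm tall, its mouth and bore 11 mm wide and 67 mm deep; its rim is 78 mm above the bench, 33 mm above the rack. When the collar rests on the rim the stem's tip is 62 mm below this point. z up.
- capped_a: Closed white vial with blue cap in the rack, 18 mm wide at the cap, 74 mm tall, its top 82 mm above the bench; leave alone. Origin at the centre of its underside.
- capped_b: The other vial with a blue cap, the same; leave alone.
- pad: Green work pad, fixed, 130 x 150 x 3 mm, on which the cassette lies; origin at the centre of its underside.
- well (a point): Centre of the cassette's round raised sample well, at the height of its rim (10.5 mm above the bench). The well is 10 mm wide inside, with a dark red filter. z up.
- cassette: White plastic test cassette, loose, 80 x 27 x 5.5 mm, lying flat on the green pad; origin at the centre of its underside, x along its length; the well lies at x = -24 mm, the striped result window at x = +8 mm.
- canister: Red treat canister, 98 mm wide and 121 mm tall, lid shut, standing between rack and pad; leave alone. Origin at the centre of its underside.
- canister_lid (a joint): Angle of the canister's hinged lid, 0 = shut; it stays shut.
- comb_a: Lower of two steel combs lying crosswise, 160 x 30 x 5 mm; leave alone. Origin at the centre of its underside.
- comb_b: Upper steel comb, the same size, lying across the lower one; leave alone.
- brush: Blue silicone palm bath brush, 66 x 110 mm and 57 mm tall with its strap, lying on its bristles; leave alone. Origin at the centre of its underside.
- shampoo: Green shampoo bottle, 64 mm wide, 165 mm tall; leave alone. Origin at the centre of its underside.
Things that resemble listed ones, but are neither listed nor needed, are in the scene too. Leave any green or purple look-alike of the part that bears sampler_handle alone.

How it is judged:
By the outcome, as a careful person would: the job done as asked, in the order asked, and still so for the second after the job is handed in, while the arm keeps its last pose, push and grip.
It also fails if it takes over 64 s, if anything falls off the work surface, if the arm or the gripper's body presses on something with over 40 N, if the wrist force passes 120 N, or if a joint passes its speed limit or range.

### The arm

A 6-joint arm with a two-finger parallel gripper is mounted at the origin on the work surface. World frame = base frame: x ahead of the robot, y to its left, z up, the work surface at z = 0. Lengths are in m, angles in rad, forces in N, time in s.
With the tool pointing down it reaches from about 0.375 to 0.975 m from the base axis. Payload 3.8 kg.
Tool frame: the origin (TCP) lies midway between the tips of the shut fingers; the grasp point (between the pads) lies 19 mm behind it; y points along the fingers, x is the direction in which the jaws open and shut, and the axes are right-handed (so a half turn about y gives the same grasp; the last joint's range is limited). The gripper opens to 85 mm and grips with 20 to 120 N. Pads are 22 mm wide; open, the fingers measure 114 mm over their backs; the gripper's body (76 mm by 85 mm) begins 54 mm behind the grasp point. The pads swing forward as they close: fully open they stand 13 mm farther back than shut.
Start: joints at [1.182, 0.264, 1.604, -0, 1.274, -0.037], TCP at [0.233, 0.634, 0.231] pointing down, gripper open.
Joint ranges: [-2.63, 2.63], [-0.94, 2.18], [0.31, 2.57], [-1.31, 4.45], [0, 2.66], [-2.55, 2.55]. Speed limits (rad/s): [2.57, 2.57, 3.14, 3.14, 3.14, 3.14].

### API

Orientations are given as a unit quaternion [w, x, y, z].
In Python, from station import bot gives the robot as it stands. The module is installed in compiled form; this text tells all that it offers.
- The arm moves only by the tool play_rows, never from a script. Its argument "motion" is a list of rows, each an object of numbers: "dx", "dy", "dz": the shift along the tool's x, y, z in mm; "roll": the turn about the tool's y in rad. In form: [{"dx": .., "dy": .., "dz": .., "roll": ..}, ...]. A call has exactly 5 rows; each row is the pose to reach, as a shift and turn from the pose commanded when the call began, along the tool's axes at that moment; what a row does not reach only later rows make up. A row lasts 1/8 s, in which the tool goes at most 62.5 mm and 10.7 degrees, less where a joint would pass 70% of its speed; a pose out of reach is approached as far as the arm can. A call with a gripper value outside its range is refused whole. "grip" is the closure, from -1 (fully open) to 1 (shut), set as the call begins (left out, the last holds). The fingers move at their own pace and stop on an object; "squeeze" is the grip in N (left out, the last holds). Time passes only in rows, so rows that repeat a pose let the fingers close, or fill a call up. It gives the time, the measured TCP pose, the force and the opening at its end, in the units of the state.
- bot.state(): the state, without advancing time (a new reading comes with each control period).
- bot.grab_frame(name): name is "side" or "top"; returns a dict with "color" (400x640x3 uint8, red, green, blue), "fx", "fy", "cx", "cy" (pixels), "view" (4x4, takes a point from world to camera coordinates). Camera axes: x right, y down, z forward; pixel columns grow to the right and rows downward; lengths in m; the calibration is good to about 2 mm. A picture is of the moment at which its call begins. There is no depth.
- bot.job_done(): hands the job in, once; it reports no verdict.
The state is a dict: "t": time; "joints": joint angles; "joint_velocities": joint speeds; "joint_efforts": joint torques, N m; "tool_pos": TCP position; "ee_rot": TCP orientation; "contact_force": force on the tool from outside, world axes, zero at the start; "wrist_torque": the same for the moment, N m; "gripper_width": finger opening in m.
Only numpy, scipy, OpenCV 4.12 (cv2) and the standard library are available. Lean on these libraries where they do the work, as an engineer would, in place of code of your own. Each camera call takes 0.05 s, during which the arm holds its last target. There are 200 camera calls.

## Working session

There is one attempt and no reset: what is moved stays moved. The work goes in short steps, Python scripts to look and compute and a tool call to move; the robot and the scene stay as the last step left them, time stands still between calls to the robot, and variables do not carry over. Pictures are saved under pics/ and viewed, about 8 in all and at most 12, crops included, and the job is handed in when it is done.

Besides the shell and the picture viewer there is one more tool, called after "Emit:" by a JSON object that holds its "name" and its "arguments". play_rows: Moves the arm, as the interface text tells. Its arguments: {"type":"object","properties":{"motion":{"type":"array"},"grip":{"type":"number"},"squeeze":{"type":"number"}},"required":["motion"]}

```bash
mkdir -p pics; python3 - <<'E'
from station import bot
import cv2,numpy as np
s=bot.state();print(s)
for n in("side","top"):
    f=bot.grab_frame(n);np.savez(f"pics/{n}0.npz",**f);cv2.imwrite(f"pics/{n}0.png",f["color"][:,:,::-1])
    print(n,f["fx"],f["fy"],f["cx"],f["cy"],np.round(f["view"],4).tolist())
E
```

```text
{'t': 0.0, 'joints': array([ 1.18207333e+00,  2.64753958e-01,  1.60539561e+00, -8.26232742e-06,
        1.27369137e+00, -3.69001725e-02]), 'joint_velocities': array([ 1.41000669e-03, -7.21869572e-04, -8.79453731e-05,  2.32711655e-04,
        3.35222586e-04,  1.78416407e-04]), 'joint_efforts': array([-3.79876556e-04, -5.15103257e+01, -3.67321908e+01,  1.37650836e-04,
        1.26366253e-02,  5.87471874e-06]), 'tool_pos': array([0.23233553, 0.63296751, 0.22994981]), 'ee_rot': array([-0.57935262,  0.58021867,  0.4041148 , -0.40544798]), 'contact_force': array([-0.8414488 , -0.65106024, -0.33680768]), 'wrist_torque': array([0.00844927, 0.00395313, 0.02851699]), 'gripper_width': 0.08552015666536071}
side 500.552022130637 500.552022130637 322.5709459120552 198.87022582698796 [[0.9159, -0.4008, 0.0207, -0.5041], [-0.2532, -0.6171, -0.745, 0.2135], [0.3114, 0.6771, -0.6667, 0.9746], [0.0, 0.0, 0.0, 1.0]]
top 383.52245215915906 383.52245215915906 320.1072895311857 197.57662540060136 [[-0.0135, -0.9996, 0.0235, 0.0109], [-0.9989, 0.0125, -0.0446, 0.57], [0.0443, -0.0241, -0.9987, 1.0677], [0.0, 0.0, 0.0, 1.0]]
```

View pics/side0.png

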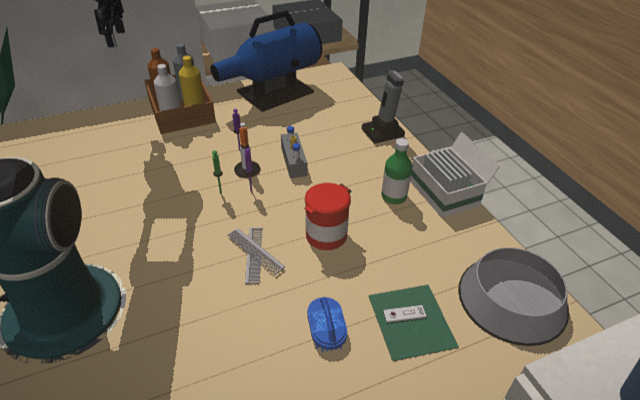

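View pics/top0.png

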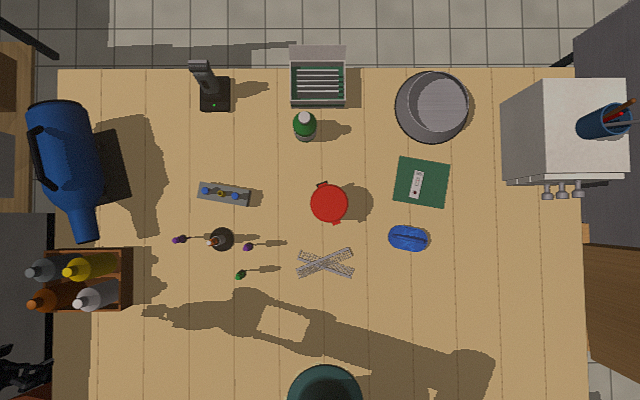

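```bash
python3 - <<'E'
import cv2,numpy as np
a=cv2.imread("pics/side0.png");b=cv2.imread("pics/top0.png")
r=lambda im,x,y,w,h,k:cv2.resize(im[y:y+h,x:x+w],None,fx=k,fy=k,interpolation=cv2.INTER_NEAREST)
p=r(a,205,100,110,100,3.6); q=r(b,165,175,110,110,3.6)[:360]; 
p2=r(a,365,280,110,65,3.6);q2=r(b,375,145,110,65,3.6)
cv2.imwrite("pics/c1.png",np.vstack([np.hstack([p,q]),np.hstack([p2,q2])]))
E
```

```text
(no output)
```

View pics/c1.png

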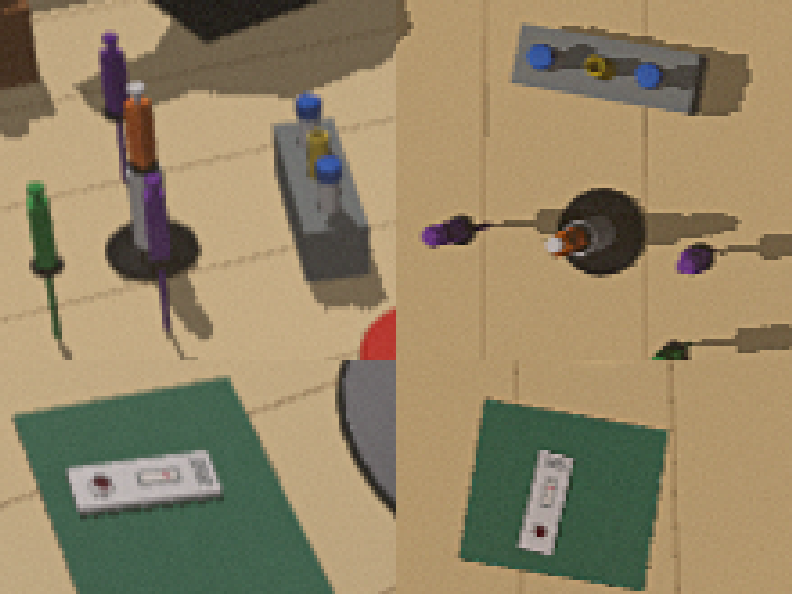

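```bash
cat > h.py <<'E'
import cv2,numpy as np
from scipy.spatial.transform import Rotation as R
def load(n): return dict(np.load(f"pics/{n}.npz"))
def ray(f,u,v):
    V=f["view"];d=V[:3,:3].T@np.array([(u-f["cx"])/f["fx"],(v-f["cy"])/f["fy"],1]);return -V[:3,:3].T@V[:3,3],d/np.linalg.norm(d)
def onz(f,p,z):
    o,d=ray(f,*p);return o+d*(z-o[2])/d[2]
def tri(f,p,g,q):
    o,d=ray(f,*p);O,D=ray(g,*q);s=np.linalg.lstsq(np.c_[d,-D],O-o,rcond=None)[0]
    a,b=o+s[0]*d,O+s[1]*D;return (a+b)/2,np.linalg.norm(a-b)
def proj(f,P):
    c=f["view"][:3,:3]@np.array(P)+f["view"][:3,3];return np.array([f["cx"]+f["fx"]*c[0]/c[2],f["cy"]+f["fy"]*c[1]/c[2]])
def hsv(f): return cv2.cvtColor(f["color"],cv2.COLOR_RGB2HSV)
def blobs(f,lo,hi,box=(0,0,640,400),amin=4):
    m=cv2.inRange(hsv(f),np.array(lo),np.array(hi));x,y,w,h=box;M=np.zeros_like(m);M[y:y+h,x:x+w]=m[y:y+h,x:x+w]
    n,l,s,c=cv2.connectedComponentsWithStats(M)
    return [(c[i].round(2).tolist(),s[i].tolist()) for i in np.argsort(-s[:,4]) if i and s[i,4]>=amin],M
E
python3 - <<'E'
from h import *
S,T=load("side0"),load("top0")
B={"side":(S,(205,100,110,100)),"top":(T,(165,175,110,110))}
for n,(f,b) in B.items():
    print(n)
    for k,lo,hi in [("orange",(3,150,80),(13,255,255)),("purple",(130,80,40),(160,255,255)),("green",(45,100,40),(80,255,255)),("blue",(100,130,80),(125,255,255)),("yellow",(20,170,80),(35,255,255)),("white",(0,0,165),(179,40,255)),("dark",(0,0,0),(179,255,75))]:
        print(k,blobs(f,lo,hi,b)[0][:4])
for n,f,b in (("side",S,(365,280,110,65)),("top",T,(375,145,110,65))):
    print(n,"red",blobs(f,(0,90,30),(10,255,200),b,2)[0],blobs(f,(170,90,30),(179,255,200),b,2)[0])
    r,M=blobs(f,(0,0,130),(179,60,255),b);print(r[:2]);
    c=max(cv2.findContours(M,0,2)[0],key=cv2.contourArea);print(cv2.minAreaRect(c))
u=np.s_[235:246,165+48:165+64]
E
```

```text
side
orange [([243.19, 136.1], [239, 127, 9, 20, 125]), ([307.94, 191.75], [305, 186, 10, 14, 16])]
purple [([247.81, 159.56], [245, 148, 7, 24, 117]), ([236.06, 120.19], [233, 109, 7, 22, 108]), ([249.67, 179.08], [249, 175, 2, 10, 12])]
green [([215.84, 162.59], [212, 151, 9, 24, 115]), ([220.0, 190.0], [220, 188, 1, 5, 5])]
blue [([295.74, 145.48], [293, 143, 7, 6, 27]), ([289.9, 128.38], [288, 126, 6, 6, 21])]
yellow [([292.33, 141.67], [291, 140, 4, 5, 6]), ([293.25, 137.5], [292, 137, 3, 2, 4])]
white [([242.29, 123.43], [241, 123, 4, 2, 7])]
dark [([247.27, 168.45], [235, 151, 25, 31, 309]), ([295.61, 166.78], [282, 142, 25, 36, 299]), ([267.28, 103.51], [248, 100, 45, 12, 283]), ([209.04, 113.44], [205, 103, 10, 21, 179])]
top
orange [([212.84, 241.72], [209, 239, 9, 7, 25])]
purple [([177.14, 239.42], [172, 236, 12, 7, 50]), ([246.7, 247.13], [243, 244, 9, 7, 46])]
green [([239.1, 275.67], [235, 272, 10, 8, 48])]
blue [([204.41, 190.16], [201, 187, 7, 7, 37]), ([234.32, 195.41], [231, 193, 7, 6, 34])]
yellow [([220.24, 192.59], [218, 190, 5, 6, 17])]
white [([208.25, 242.58], [207, 241, 4, 4, 12])]
dark [([222.57, 238.65], [210, 227, 24, 24, 396]), ([244.94, 196.83], [237, 190, 14, 17, 93]), ([181.93, 238.65], [176, 235, 15, 8, 71]), ([212.95, 190.23], [207, 187, 13, 8, 56])]
side red [] [([392.75, 313.75], [392, 313, 3, 2, 4])]
[([404.5, 312.87], [384, 305, 42, 17, 464])]
((404.4754638671875, 312.8096618652344), (12.285247802734375, 40.66289138793945), 82.64761352539062)
top red [([414.5, 191.0], [414, 191, 2, 1, 2])] [([414.5, 192.5], [414, 192, 2, 2, 4])]
[([416.13, 184.04], [409, 170, 15, 29, 235])]
((416.14605712890625, 184.03370666503906), (9.144288063049316, 27.282957077026367), 12.994616508483887)
```

```bash
python3 - <<'E'
from h import *
np.set_printoptions(precision=4,suppress=True)
S,T=load("side0"),load("top0")
print("button",tri(S,(242.29,123.4),T,(208.25,242.58)))
print("orange",tri(S,(243.19,136.1),T,(212.84,241.72)))
print("foot top",onz(T,(222,238.5),0.006))
# rough footprint of foot in side
print("foot side", onz(S,(205+153/3.6,100+250/3.6),.006))
print("well",tri(S,(392.9,313.6),T,(414.5,192)), onz(S,(392.9,313.6),.0085),onz(T,(414.5,192),.0085))
print("cass",tri(S,(404.48,312.8),T,(416.15,184.03)),onz(S,(404.48,312.8),.0055),onz(T,(416.15,184.03),.0055))
print("capA",tri(S,(289.9,128.4),T,(204.4,190.2)),"capB",tri(S,(295.7,145.5),T,(234.3,195.4)))
print("capA",onz(T,(204.4,190.2),.082),"capB",onz(T,(234.3,195.4),.082))
for n,f,b in (("S",S,(284,130,20,25)),("T",T,(213,185,16,16))):
    r,M=blobs(f,(18,120,40),(35,255,255),b);print(n,r); 
for n,p,q in (("purple1",(236.06,120.2),(175,239.4)),("purple2",(247.8,159.6),(246.7,247.1)),("green",(215.84,162.6),(239.1,275.7))): print(n,tri(S,p,T,q))
for n,P in (("tcp",[.2325,.633,.23]),): print(proj(S,P),proj(T,P))
print(R.from_quat([-0.57935262,0.58021867,0.4041148,-0.40544798],scalar_first=True).as_matrix())
E
```

```text
button (array([0.4578, 0.2818, 0.143 ]), np.float64(0.0006087192718560491))
orange (array([0.4569, 0.2799, 0.1073]), np.float64(0.0004218474536444186))
foot top [0.459 0.28  0.006]
foot side [0.4577 0.2747 0.006 ]
well (array([ 0.5828, -0.2652,  0.0097]), np.float64(0.00020697754581765936)) [ 0.5835 -0.2645  0.0085] [ 0.5828 -0.2655  0.0085]
cass (array([ 0.6056, -0.2711,  0.0075]), np.float64(0.00017822020997952382)) [ 0.6067 -0.27    0.0055] [ 0.6057 -0.2716  0.0055]
capA (array([0.5903, 0.3091, 0.0785]), np.float64(0.0002276751898481755)) capB (array([0.5757, 0.2306, 0.0798]), np.float64(0.00018781747602232814))
capA [0.5901 0.3081 0.082 ] capB [0.5755 0.2302 0.082 ]
S [([292.68, 140.22], [291, 136, 5, 13, 40])]
T [([221.14, 193.2], [217, 190, 9, 7, 44])]
purple1 (array([0.4648, 0.3801, 0.0915]), np.float64(0.0028723069586470756))
purple2 (array([0.4415, 0.1957, 0.0986]), np.float64(0.00010450726596927622))
green (array([0.3692, 0.2156, 0.0965]), np.float64(0.0012042982199026938))
[118.1087  44.6688] [ 34.8611 351.9822]
[[ 0.3446 -0.0008 -0.9387]
 [ 0.9387 -0.0021  0.3446]
 [-0.0022 -1.      0.0001]]
```

```bash
python3 - <<'E'
import cv2,numpy as np
a=cv2.imread("pics/side0.png");b=cv2.imread("pics/top0.png")
r=lambda im,x,y,w,h,k:cv2.resize(im[y:y+h,x:x+w],None,fx=k,fy=k,interpolation=cv2.INTER_CUBIC)
cv2.imwrite("pics/c2.png",np.hstack([r(a,232,118,25,36,16),r(b,204,230,24,36,16)]))
E
```

```text
(no output)
```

View pics/c2.png

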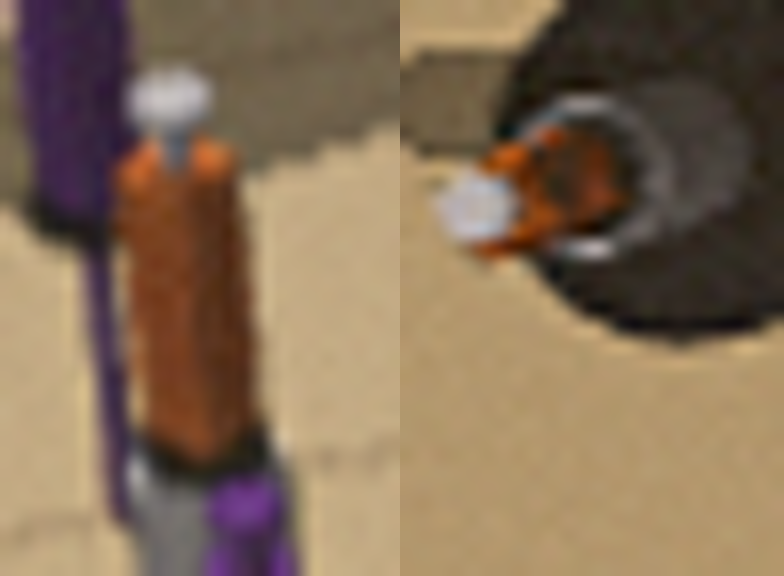

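Emit:
{"name": "play_rows", "arguments": {"motion": [{"dx": -20, "dy": 0, "dz": -26, "roll": 0.12}, {"dx": -52, "dy": 0, "dz": -68, "roll": 0.25}, {"dx": -86, "dy": 0, "dz": -113, "roll": 0.4}, {"dx": -118, "dy": 0, "dz": -155, "roll": 0.52}, {"dx": -140, "dy": 0, "dz": -184, "roll": 0.57}], "grip": -1, "squeeze": 25}}

```text
t: 0.72
tool_pos: [0.3578, 0.4366, 0.2307]
ee_rot: [-0.67, 0.671, 0.224, -0.225]
contact_force: [0.1, 0.5, 0.5]
gripper_width: 0.0857
```

```bash
cat >> h.py <<'E'
def rel(target):
    "world target TCP -> dx,dy,dz mm in current tool axes"
    from station import bot
    s=bot.state();m=R.from_quat(s["ee_rot"],scalar_first=True).as_matrix()
    print("t",round(s["t"],2),"pos",s["tool_pos"].round(4),"w",round(s["gripper_width"],4),"F",s["contact_force"].round(2),"az",np.degrees(np.arctan2(m[1,0],m[0,0])).round(2),"down",m[:,1].round(4),"j",s["joints"].round(2))
    if target is not None: print("rel mm",((np.array(target)-s["tool_pos"])@m*1000).round(1))
E
python3 -c "
from h import *
rel([.458,.280,.23])"
```

```text
t 0.72 pos [0.3578 0.4366 0.2307] w 0.0857 F [0.12 0.48 0.51] az 37.0 down [-5.0e-04 -1.1e-03 -1.0e+00] j [ 0.84  0.06  1.84 -0.    1.24  0.19]
rel mm [ -14.2    0.8 -185.4]
```

Emit:
{"name": "play_rows", "arguments": {"motion": [{"dx": -2, "dy": 0, "dz": -30}, {"dx": -6, "dy": 0, "dz": -85}, {"dx": -11, "dy": 0, "dz": -140}, {"dx": -14, "dy": 0, "dz": -175}, {"dx": -14, "dy": 0, "dz": -185}]}}

```text
validation failed for argument at $.mo...
```

```bash
python3 - <<'E'
from h import *
from station import bot
rel([.458,.280,.09])
c=[]
for n in("side","top"):
    f=bot.grab_frame(n);np.savez(f"pics/{n}1.npz",**f)
    m=bot.state()["tool_pos"];u,v=proj(f,m).astype(int)
    im=f["color"][:,:,::-1].copy();cv2.drawMarker(im,(u,v),(0,255,255),0,6);print(u,v)
    x,y=max(u-50,0),max(v-40,0);c.append(cv2.resize(im[y:y+150,x:x+110],None,fx=3.6,fy=3.6,interpolation=2)[:540])
cv2.imwrite("pics/c3.png",np.hstack(c))
E
```

```text
t 0.72 pos [0.3578 0.4366 0.2307] w 0.0857 F [0.12 0.48 0.51] az 37.0 down [-5.0e-04 -1.1e-03 -1.0e+00] j [ 0.84  0.06  1.84 -0.    1.24  0.19]
rel mm [ -14.   140.8 -185.3]
182 69
127 291Traceback (most recent call last):
  File "<stdin>", line 10, in <module>
    return _nx.concatenate(arrs, 1, dtype=dtype, casting=casting)
           ~~~~~~~~~~~~~~~^^^^^^^^^^^^^^^^^^^^^^^^^^^^^^^^^^^^^^^
ValueError: all the input array dimensions except for the concatenation axis must match exactly, but along dimension 0, the array at index 0 has size 540 and the array at index 1 has size 536
```

Roll must be given in each row.

Emit:
{"name": "play_rows", "arguments": {"motion": [{"dx": -2, "dy": 0, "dz": -30, "roll": 0}, {"dx": -6, "dy": 0, "dz": -85, "roll": 0}, {"dx": -11, "dy": 0, "dz": -140, "roll": 0}, {"dx": -14, "dy": 0, "dz": -175, "roll": 0}, {"dx": -14, "dy": 0, "dz": -185, "roll": 0}]}}

```text
t: 1.45
tool_pos: [0.4582, 0.282, 0.231]
ee_rot: [0.67, -0.67, -0.225, 0.225]
contact_force: [-1.0, 0.1, -0.5]
gripper_width: 0.0854
```

```bash
python3 - <<'E'
from h import *
from station import bot
rel([.458,.280,.09])
c=[]
for n in("side","top"):
    f=bot.grab_frame(n);np.savez(f"pics/{n}1.npz",**f)
    m=bot.state()["tool_pos"];u,v=proj(f,m).astype(int)
    im=f["color"][:,:,::-1].copy();im[v,u]=(0,255,255);print(u,v)
    x,y=max(u-55,0),max(v-50,0);c.append(cv2.resize(im[y:y+140,x:x+110],(396,504),interpolation=2))
cv2.imwrite("pics/c3.png",np.hstack(c))
E
```

```text
t 1.45 pos [0.4582 0.282  0.231 ] w 0.0854 F [-1.02  0.13 -0.55] az 37.08 down [-6.e-04 -0.e+00 -1.e+00] j [ 0.51  0.01  1.9   0.    1.24 -0.14]
rel mm [ -1.3 141.   -1.5]
239 91
197 245
```

View pics/c3.png

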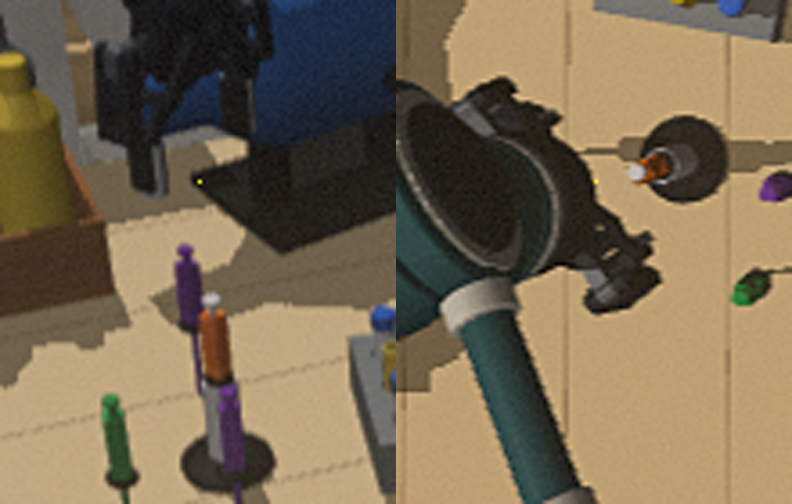

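Emit:
{"name": "play_rows", "arguments": {"motion": [{"dx": -1, "dy": 20, "dz": -1, "roll": 0}, {"dx": -1, "dy": 55, "dz": -1.5, "roll": 0}, {"dx": -1, "dy": 95, "dz": -1.5, "roll": 0}, {"dx": -1, "dy": 125, "dz": -1.5, "roll": 0}, {"dx": -1, "dy": 140, "dz": -1.5, "roll": 0}]}}

```text
t: 2.17
tool_pos: [0.455, 0.2811, 0.0878]
ee_rot: [-0.67, 0.67, 0.224, -0.228]
contact_force: [0.2, 0.3, 0.3]
gripper_width: 0.0852
```

Emit:
{"name": "play_rows", "arguments": {"motion": [{"dx": 0, "dy": 0, "dz": 0, "roll": 0}, {"dx": 0, "dy": 0, "dz": 0, "roll": 0}, {"dx": 0, "dy": 0, "dz": 0, "roll": 0}, {"dx": 0, "dy": 0, "dz": 0, "roll": 0}, {"dx": 0, "dy": 0, "dz": 0, "roll": 0}], "grip": 0.4, "squeeze": 20}}

```text
t: 2.8
tool_pos: [0.4582, 0.2813, 0.0919]
ee_rot: [0.67, -0.67, -0.226, 0.225]
contact_force: [0.8, -0.3, -0.5]
gripper_width: 0.0255
```

```bash
python3 - <<'E'
from h import *
from station import bot
rel([.458,.280,.09])
c=[]
for n in("side","top"):
    f=bot.grab_frame(n);np.savez(f"pics/{n}2.npz",**f)
    im=f["color"][:,:,::-1].copy();u,v=proj(f,[.458,.28,.1]).astype(int)
    x,y=max(u-55,0),max(v-70,0);c.append(cv2.resize(im[y:y+140,x:x+110],(396,504),interpolation=2))
cv2.imwrite("pics/c4.png",np.hstack(c))
E
```

```text
t 2.8 pos [0.4582 0.2813 0.0919] w 0.0255 F [ 0.79 -0.3  -0.54] az 37.17 down [ 9.e-04  5.e-04 -1.e+00] j [ 0.5   0.14  2.03  0.    0.97 -0.14]
rel mm [-1.   1.9 -0.9]
```

View pics/c4.png

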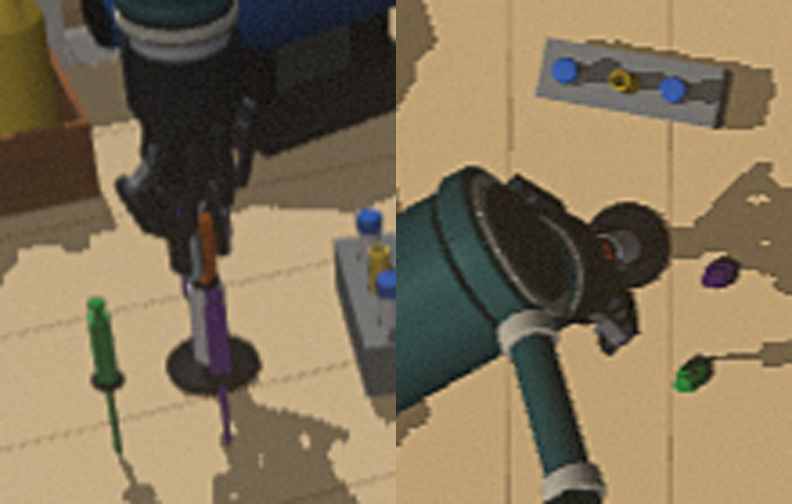

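Emit:
{"name": "play_rows", "arguments": {"motion": [{"dx": 0, "dy": 0, "dz": 0, "roll": 0}, {"dx": 0, "dy": 0, "dz": 0, "roll": 0}, {"dx": 0, "dy": 0, "dz": 0, "roll": 0}, {"dx": 0, "dy": 0, "dz": 0, "roll": 0}, {"dx": 0, "dy": 0, "dz": 0, "roll": 0}], "grip": 1, "squeeze": 30}}

```text
t: 3.52
tool_pos: [0.458, 0.2812, 0.0914]
ee_rot: [0.67, -0.67, -0.226, 0.225]
contact_force: [-0.2, -0.9, 1.2]
gripper_width: 0.0136
```

```bash
python3 -c "
from h import *
rel([.458,.280,.2])"
```

```text
t 3.52 pos [0.458  0.2812 0.0914] w 0.0136 F [-0.15 -0.94  1.21] az 37.19 down [ 2.e-04  1.e-04 -1.e+00] j [ 0.5   0.14  2.03 -0.    0.97 -0.14]
rel mm [  -0.7 -108.6   -1. ]
```

Emit:
{"name": "play_rows", "arguments": {"motion": [{"dx": 0, "dy": -8, "dz": 0, "roll": 0}, {"dx": 0, "dy": -30, "dz": 0, "roll": 0}, {"dx": 0, "dy": -60, "dz": 0, "roll": 0}, {"dx": 0, "dy": -90, "dz": 0, "roll": 0}, {"dx": 0, "dy": -115, "dz": 0, "roll": 0}]}}

```text
t: 4.15
tool_pos: [0.4577, 0.2811, 0.2078]
ee_rot: [0.67, -0.67, -0.225, 0.225]
contact_force: [1.0, 0.1, -0.7]
gripper_width: 0.0134
```

Emit:
{"name": "play_rows", "arguments": {"motion": [{"dx": 0, "dy": 0, "dz": 0, "roll": 0}, {"dx": 0, "dy": 0, "dz": 0, "roll": 0}, {"dx": 0, "dy": 0, "dz": 0, "roll": 0}, {"dx": 0, "dy": 0, "dz": 0, "roll": 0}, {"dx": 0, "dy": 0, "dz": 0, "roll": 0}]}}

```text
t: 4.78
tool_pos: [0.4575, 0.281, 0.2056]
ee_rot: [-0.67, 0.67, 0.225, -0.226]
contact_force: [0.8, -0.5, -0.3]
gripper_width: 0.0139
```

```bash
python3 - <<'E'
from h import *
from station import bot
rel([.583,.270,.205])
c=[]
for n in("side","top"):
    f=bot.grab_frame(n);np.savez(f"pics/{n}3.npz",**f)
    im=f["color"][:,:,::-1].copy();u,v=proj(f,[.458,.28,.13]).astype(int);print(n,proj(f,[.458,.28,.13]))
    c.append(cv2.resize(im[v-40:v+60,u-40:u+60],(390,390),interpolation=2))
cv2.imwrite("pics/c5.png",np.hstack(c))
E
```

```text
t 4.78 pos [0.4575 0.281  0.2056] w 0.0139 F [ 0.79 -0.54 -0.32] az 37.18 down [-1.1e-03 -6.0e-04 -1.0e+00] j [ 0.5   0.02  1.93  0.    1.19 -0.14]
rel mm [ 93.3   0.4 -84.6]
side [242.91648729 128.26195578]
top [210.42127266 241.99074541]
```

View pics/c5.png

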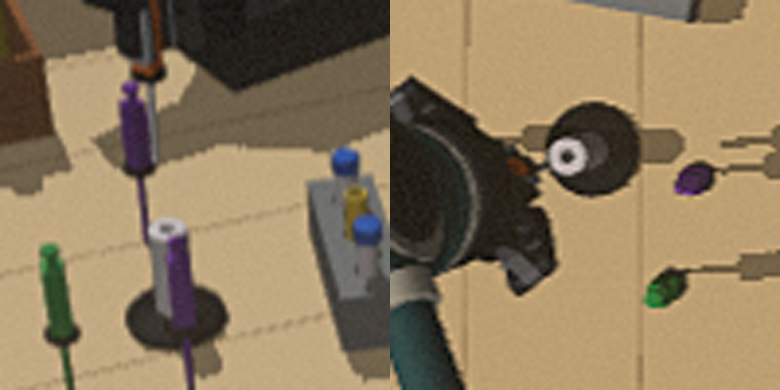

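```bash
python3 - <<'E'
from h import *
np.set_printoptions(precision=4,suppress=True)
S,T=load("side3"),load("top3")
cx=lambda f,b,lo,hi:[(r[0],r[1]) for r in blobs(f,lo,hi,b)[0][:3]]
u,v=proj(T,[.458,.28,.075]).astype(int)
print("bore T",cx(T,(u-8,v-8,16,16),(0,0,150),(179,50,255)))
u,v=proj(S,[.458,.28,.075]).astype(int)
print("bore S",cx(S,(u-8,v-8,16,16),(0,0,150),(179,50,255)))
print(hsv(T)[188:199,214:228].tolist() and "")
h=hsv(T)
print("V",h[187:200,213:229,2]);print("S",h[187:200,213:229,1])
h=hsv(S);print("sideV",h[132:152,286:302,2]);print("S",h[132:152,286:302,1]);
u,v=proj(S,[.458,.28,.075]).astype(int);print(u,v);print(h[v-8:v+8,u-9:u+9,2])
E
```

```text
bore T [([215.09, 240.79], [211, 237, 9, 9, 56])]
bore S [([244.17, 146.03], [240, 144, 10, 6, 36])]

V [[126 108  75  80  68  97 123 120 118 119 117 115 115 119 115 119]
 [ 73  75  71  75  71  77  74  89 119 115 116 114 117 119 115 117]
 [ 77  74  76  76  72  73  65  90 122 117 121 120 118 119 118 119]
 [ 78  74  76  76  69  95 127 111  92  94 108 121 123 125 122 123]
 [ 74  77  75  71 107 145 134 127 142  97  57  69  70  73  74  73]
 [ 77  71  75  87 114 112  74  81 119 125  53  65  71  67  72  79]
 [ 67  72  68  84  98  81  70  68 108 136  84  74  72  73  77  74]
 [121 119 123 117 124 112  49  50 105 128  78  80  75  66  73  77]
 [119 120 116 116 126 150 165 180 147  81  82  83  82  72  72  70]
 [120 115 116 118 115 119 120 104  78  68  76  92 111 119 119 123]
 [115 115 117 117 117 120 113 119 115 102  98 111 122 119 118 115]
 [116 118 116 115 118 112 117 116 117 119 120 122 117 115 115 114]
 [112 115 113 115 115 115 119 117 120 118 115 111 120 115 120 117]]
S [[ 14  21  44  35  30  18  12  13  17  24  15  20  20  21  16  13]
 [ 42  41  32  51  43  33  31  23  13  18  15  18  17  
[... 3948 characters left out ...]
191 192 189 195 195 193]
 [193 195 197 120  69 151 194 190 161 156 159 177 196 191 191 193 194 194]
 [194 192 200 130  76 180 198 187 116 102 117 144 195 190 169 171 178 171]
 [193 195 196 130  80 188 206 192 143 127 134 169 177 169 130 151 186 178]
 [193 196 197 152  73 140 180 192 191 186 159 153 121 110  87 137 192 194]
 [193 194 195 154  77 104 135 146 163 164 144 108  77  71  61 126 192 197]
 [175 180 173 175 107  90 106 114 122 110 107  80  72  72  61 129 192 198]
 [183 183 183 195 172 112 105 107 110 103  91  68  72  69  65 127 197 198]
 [196 195 198 198 199 142 110 110 112 110 118  73  71  58  64 111 193 197]
 [193 194 194 193 198 154 108 109 113 102 136  96  75  64  67  94 192 198]]
```

```bash
python3 - <<'E'
from h import *
np.set_printoptions(precision=4,suppress=True)
S,T=load("side3"),load("top3")
for n,p,q,z in(("bore",(244.3,146.2),(215.09,240.79),.075),("mouth",(292.4,136.8),(219.7,192.8),.078)):
    print(n,tri(S,p,T,q),onz(S,p,z),onz(T,q,z))
a=onz(T,(204.4,190.2),.082);b=onz(T,(234.3,195.4),.082);print("capmid",(a+b)/2)
# stem tip: brightness profile side
u,v=proj(S,[.458,.281,.15]).astype(int);print(u,v)
im=S["color"];print(hsv(S)[v-14:v+18:2,u-6:u+8,2])
E
```

```text
bore (array([0.4573, 0.2821, 0.0751]), np.float64(9.619436274294696e-05)) [0.4574 0.2823 0.075 ] [0.4573 0.2822 0.075 ]
mouth (array([0.5824, 0.269 , 0.0797]), np.float64(0.0011999283267822545)) [0.5827 0.2715 0.078 ] [0.5831 0.2692 0.078 ]
capmid [0.5828 0.2691 0.082 ]
242 121
[[ 44  28  32  66  76  46  16  30  99 191 192 190 195 193]
 [116 117 129 103  57  74 156 173 193 195 192 189 198 190]
 [ 76 133 195 154 110 129 193 192 192 191 191 195 190 123]
 [ 77 122 155 159 113 108 189 196 194 192 197 194 125 106]
 [ 68  64  62 106 106  97 191 159 149 117 106 113 108 110]
 [ 61  59  59  82 112  93 102 109 111 113 112 115 113 113]
 [ 60  57  58  59 103 100  91 112 111 112 110 109 115 112]
 [ 65  58  60  65  98 105  91 111 113 113 103 108 110 104]
 [ 65  57  52  59  74 108  89 107 107 108 113 111 113 113]
 [ 69  63  53  57  83 111  92 110 114 113 113 111 113 110]
 [ 70  63  56  56  71 116  90 109 113 112 108 109 105 113]
 [ 76  62  58  59  59 101  98 110 117 162 171 167 171 192]
 [ 51  48  46  37  28  71 167 194 196 193 194 193 191 191]
 [103  50  46 126 165 179 196 194 190 194 195 191 193 190]
 [199 108  66 166 197 195 193 193 194 192 193 190 192 192]
 [196 130  69 126 194 194 192 191 193 197 194 194 193 191]]
```

Emit:
{"name": "play_rows", "arguments": {"motion": [{"dx": 12, "dy": 0, "dz": -11, "roll": 0}, {"dx": 36, "dy": 0, "dz": -33, "roll": 0}, {"dx": 62, "dy": 0, "dz": -57, "roll": 0}, {"dx": 84, "dy": 4, "dz": -78, "roll": 0}, {"dx": 93, "dy": 10, "dz": -86, "roll": 0}]}}

```text
t: 5.5
tool_pos: [0.5864, 0.2684, 0.1961]
ee_rot: [-0.67, 0.67, 0.225, -0.225]
contact_force: [0.5, -0.0, -0.1]
gripper_width: 0.0137
```

Emit:
{"name": "play_rows", "arguments": {"motion": [{"dx": 0, "dy": 5, "dz": 0, "roll": 0}, {"dx": 0, "dy": 15, "dz": 0, "roll": 0}, {"dx": 0, "dy": 25, "dz": 0, "roll": 0}, {"dx": 0, "dy": 25, "dz": 0, "roll": 0}, {"dx": 0, "dy": 25, "dz": 0, "roll": 0}]}}

```text
t: 6.12
tool_pos: [0.5837, 0.2691, 0.1715]
ee_rot: [0.67, -0.67, -0.226, 0.226]
contact_force: [-0.3, -0.4, 0.2]
gripper_width: 0.0135
```

```bash
python3 - <<'E'
from h import *
from station import bot
rel([.5836,.2686,.1])
c=[]
for n in("side","top"):
    f=bot.grab_frame(n);np.savez(f"pics/{n}4.npz",**f)
    im=f["color"][:,:,::-1].copy();u,v=proj(f,[.583,.269,.09]).astype(int);print(n,u,v)
    c.append(cv2.resize(im[v-32:v+33,u-32:u+33],(390,390),interpolation=cv2.INTER_NEAREST))
cv2.imwrite("pics/c6.png",np.hstack(c))
E
```

```text
t 6.12 pos [0.5837 0.2691 0.1715] w 0.0135 F [-0.34 -0.36  0.15] az 37.21 down [ 2.e-04  1.e-04 -1.e+00] j [ 0.39  0.25  1.74 -0.    1.16 -0.26]
rel mm [-0.3 71.5 -0.3]
side 292 133
top 218 192
```

View pics/c6.png

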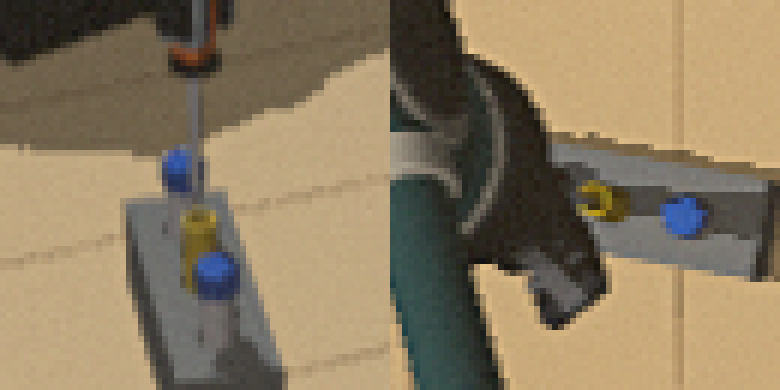

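```bash
python3 - <<'E'
from h import *
np.set_printoptions(precision=4,suppress=True)
S=load("side4")
h=hsv(S);print(h[126:140,286:300,2]);print(h[126:140,286:300,1])
for r in(135,135.5,136,136.5):print(r,onz(S,(292.8,r),.0931))
for z in (.0931,.155):print(z,proj(S,[.583,.2697,z]))
print(h[106:120,284:302,2])
E
```

```text
[[114 137 142 146 154 127 104 127 193 199 195 191 191 190]
 [142 133 166 166 166 131 105 100 163 195 191 191 188 192]
 [160 122 159 169 161 129 104  75 144 194 195 191 190 190]
 [158  96 130 142 131 112 104  75 146 192 192 193 192 189]
 [159  82  93  99  94  85 106  73 146 197 195 191 191 191]
 [187  87  80  83  86  84 106  84 151 195 195 195 195 196]
 [199 123  78  88  85  84 100  82 150 170 161 168 190 192]
 [172 142  97 101  93  90  86  86 123 122 116 135 191 193]
 [132 123 108 110 103 103  89  90 107 109 109 122 192 197]
 [109 107 108 113 113 106 119 116 116 116 109 106 168 176]
 [112 115 110 111 128 126 112 111 127 152 113 109 137 184]
 [112 109 104 113 150 122  96 107 123 174 115 110 121 190]
 [112  93 111 113 133 134 138 131 133 139  99 106 113 170]
 [111  83 108 114 114 122 134 129 112 101  96 110 106 139]]
[[ 83  41  90 143 123  76   7  68  86  86  82  81  81  81]
 [ 61  48 157 180 171 109   7  18  74  84  84  81  81  84]
 [ 65 100 178 172 179 107  15  37  58  84  85  85  85  81]
 [ 65  80 165 167 164  77  12  27  59  82  85  86  82  82]
 [ 67  56 148 152 146  57  24  31  59
[... 1069 characters left out ...]
 59 104 107 105 108 101]
 [110 112 113 106  48  37  63  89  91  65  47  31  52 102 107 105 107 109]
 [114 117 112 110  68  34  32  36  44  35  32  41  74 110 111 111 111 112]
 [100 105 110 105  90  77  63  43  44  60  62  87 104 112 113 113 113 112]
 [111 106 108 112 110 106 101  95  94  92  99 113 113 117 111 117 110 112]
 [110 112 111 112 112 114 113 112 109 104 115 115 111 113 116 112 113 114]
 [109 115 111 116 109 113 112 108 109 100 112 113 113 113 113 113 116 110]
 [111 110 111 110 114 112 111 109 107  92 111 114 114 111 111 112 113 115]
 [115 117 111 113 112 114 112 112 108  92 109 109 111 113 111 106 115 108]
 [116 115 114 115 110 114 117 109 108  90 112 113 112 113 111 112 113 109]]
```

```bash
python3 - <<'E'
from h import *
S=load("side4")
C=-S["view"][:3,:3].T@S["view"][:3,3]
for c in ([.583,.2697],):
    d=C[:2]-c;d/=np.linalg.norm(d)
    for z,r in((.155,.011),(.160,.011),(.160,-.011),(.0931,.0025)):print(z,r,proj(S,[*(np.array(c)+d*r),z]))
S0=load("side0");c=np.array([.4573,.2822]);d=C[:2]-c;d/=np.linalg.norm(d)
for z in(.075,.080,.13):print("orig",z,proj(S0,[*(c+d*.011),z]))
print(hsv(S0)[143:154,238:252,2])
E
```

```text
0.155 0.011 [292.22598685 113.74674623]
0.16 0.011 [292.18558975 111.99146945]
0.16 -0.011 [292.07572    107.21756692]
0.0931 0.0025 [292.66462819 132.80596073]
orig 0.075 [244.5238899  148.78963727]
orig 0.08 [244.35667862 147.16015694]
orig 0.13 [242.63403201 130.37290005]
[[101  67 169 131 123 120 117  92  87  91 146 196 200 191]
 [112  69 123 114 123 127 125  97  94  72 101 196 200 196]
 [129  70  75  71  89 111 126 100  72  43  67 190 201 196]
 [134  73 102  54  42  67  91  72  49  41  46 139 176 184]
 [138  79 160  83  45  42  46  40  42  47  68  94 152 186]
 [152  80 140 114  83  81  66  73 108 108 117  96 137 196]
 [159  79 106 117 110 113 107 117 133 140 132  96 130 194]
 [178 105  92 110 116 118 107 106 123 124 109  77 127 198]
 [200 177 115 108 116 111 108  92  93  84  73  82 126 195]
 [199 199 144 109 111 117 106 116  99  73  68 111 119 194]
 [199 199 156 111 113 114 104 135 103  76  66 125 110 196]]
```

Emit:
{"name": "play_rows", "arguments": {"motion": [{"dx": 0, "dy": 8, "dz": 0, "roll": 0}, {"dx": 0, "dy": 18, "dz": 0, "roll": 0}, {"dx": 0, "dy": 30, "dz": 0, "roll": 0}, {"dx": 0, "dy": 42, "dz": 0, "roll": 0}, {"dx": 0, "dy": 50, "dz": 0, "roll": 0}]}}

```text
t: 6.85
tool_pos: [0.5833, 0.2686, 0.1197]
ee_rot: [-0.67, 0.67, 0.225, -0.226]
contact_force: [-0.4, -0.4, -0.9]
gripper_width: 0.0133
```

Emit:
{"name": "play_rows", "arguments": {"motion": [{"dx": 0, "dy": 5, "dz": 0, "roll": 0}, {"dx": 0, "dy": 11, "dz": 0, "roll": 0}, {"dx": 0, "dy": 17, "dz": 0, "roll": 0}, {"dx": 0, "dy": 21, "dz": 0, "roll": 0}, {"dx": 0, "dy": 23, "dz": 0, "roll": 0}]}}

```text
t: 7.48
tool_pos: [0.5838, 0.2688, 0.098]
ee_rot: [-0.67, 0.67, 0.225, -0.226]
contact_force: [0.1, -0.9, 0.4]
gripper_width: 0.0134
```

```bash
python3 - <<'E'
from h import *
from station import bot
rel([.5836,.2686,.0944])
c=[]
for n in("side","top"):
    f=bot.grab_frame(n);np.savez(f"pics/{n}5.npz",**f)
    im=f["color"][:,:,::-1].copy();u,v=proj(f,[.583,.269,.09]).astype(int)
    c.append(cv2.resize(im[v-25:v+25,u-25:u+25],(390,390),interpolation=cv2.INTER_NEAREST))
cv2.imwrite("pics/c7.png",np.hstack(c))
rel(None);
E
```

```text
t 7.47 pos [0.5838 0.2688 0.098 ] w 0.0134 F [ 0.13 -0.88  0.38] az 37.18 down [-2.e-04 -1.e-04 -1.e+00] j [ 0.39  0.31  1.8  -0.    1.03 -0.26]
rel mm [-0.3  3.6 -0. ]
t 7.58 pos [0.5838 0.2688 0.0981] w 0.0133 F [ 0.5  -0.86 -0.27] az 37.18 down [-2.e-04 -1.e-04 -1.e+00] j [ 0.39  0.31  1.8   0.    1.03 -0.26]
```

View pics/c7.png

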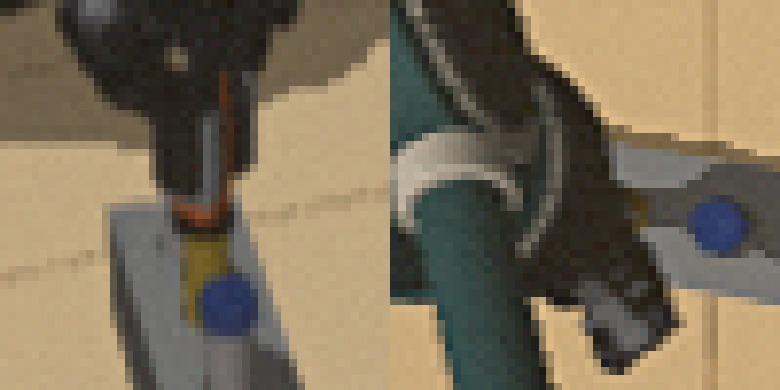

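Emit:
{"name": "play_rows", "arguments": {"motion": [{"dx": 0, "dy": 0.7, "dz": 0, "roll": 0}, {"dx": 0, "dy": 1.4, "dz": 0, "roll": 0}, {"dx": 0, "dy": 2.1, "dz": 0, "roll": 0}, {"dx": 0, "dy": 2.8, "dz": 0, "roll": 0}, {"dx": 0, "dy": 3.3, "dz": 0, "roll": 0}]}}

```text
t: 8.2
tool_pos: [0.5839, 0.2688, 0.0949]
ee_rot: [-0.67, 0.67, 0.225, -0.225]
contact_force: [-0.3, 1.0, -0.6]
gripper_width: 0.0136
```

```bash
python3 -c "
from h import *
rel([.5836,.2686,.0944])"
```

```text
t 8.2 pos [0.5839 0.2688 0.0949] w 0.0136 F [-0.26  0.98 -0.6 ] az 37.18 down [-0. -0. -1.] j [ 0.39  0.32  1.8  -0.    1.02 -0.26]
rel mm [-0.4  0.5 -0. ]
```

Emit:
{"name": "play_rows", "arguments": {"motion": [{"dx": 0, "dy": 0.3, "dz": 0, "roll": 0}, {"dx": 0, "dy": 0.6, "dz": 0, "roll": 0}, {"dx": 0, "dy": 0.9, "dz": 0, "roll": 0}, {"dx": 0, "dy": 1, "dz": 0, "roll": 0}, {"dx": 0, "dy": 1, "dz": 0, "roll": 0}]}}

```text
t: 8.82
tool_pos: [0.5842, 0.269, 0.0944]
ee_rot: [-0.67, 0.67, 0.226, -0.225]
contact_force: [-0.1, -0.3, 1.9]
gripper_width: 0.0131
```

```bash
cat > fz.py <<'E'
from h import *
from station import bot
F=[]
for _ in range(4): F.append(bot.state()["contact_force"][2]); bot.grab_frame("side")
rel(None);print("Fz",np.round(F,2),np.mean(F))
E
python3 fz.py
```

```text
t 9.03 pos [0.5841 0.2689 0.0943] w 0.0134 F [-0.13 -0.45  1.94] az 37.18 down [ 5.e-04  2.e-04 -1.e+00] j [ 0.39  0.32  1.8   0.    1.02 -0.26]
Fz [1.88 1.51 2.79 2.86] 2.259669484465856
```

Emit:
{"name": "play_rows", "arguments": {"motion": [{"dx": 0, "dy": 0.4, "dz": 0, "roll": 0}, {"dx": 0, "dy": 0.4, "dz": 0, "roll": 0}, {"dx": 0, "dy": 0.4, "dz": 0, "roll": 0}, {"dx": 0, "dy": 0.4, "dz": 0, "roll": 0}, {"dx": 0, "dy": 0.4, "dz": 0, "roll": 0}]}}

```text
t: 9.65
tool_pos: [0.5844, 0.2691, 0.0943]
ee_rot: [0.67, -0.67, -0.226, 0.225]
contact_force: [-0.4, -0.7, 4.8]
gripper_width: 0.0138
```

Emit:
{"name": "play_rows", "arguments": {"motion": [{"dx": 0, "dy": 0, "dz": 0, "roll": 0}, {"dx": 0, "dy": 0, "dz": 0, "roll": 0}, {"dx": 0, "dy": 0, "dz": 0, "roll": 0}, {"dx": 0, "dy": 0, "dz": 0, "roll": 0}, {"dx": 0, "dy": 0, "dz": 0, "roll": 0}]}}

```text
t: 10.28
tool_pos: [0.5844, 0.2691, 0.0943]
ee_rot: [0.67, -0.67, -0.226, 0.225]
contact_force: [0.1, -0.3, 5.2]
gripper_width: 0.0135
```

```bash
python3 fz.py; python3 - <<'E'
from h import *
from station import bot
f=bot.grab_frame("side");np.savez("pics/side6.npz",**f)
im=f["color"][:,:,::-1];u,v=proj(f,[.583,.269,.09]).astype(int)
cv2.imwrite("pics/c8.png",cv2.resize(im[v-22:v+18,u-20:u+20],(600,600),interpolation=cv2.INTER_NEAREST))
E
```

```text
t 10.47 pos [0.5844 0.269  0.0943] w 0.0136 F [ 0.87 -0.1   5.2 ] az 37.18 down [ 1.1e-03  4.0e-04 -1.0e+00] j [ 0.39  0.32  1.8  -0.    1.02 -0.26]
Fz [5.19 4.81 5.94 4.63] 5.141978715547758
```

View pics/c8.png

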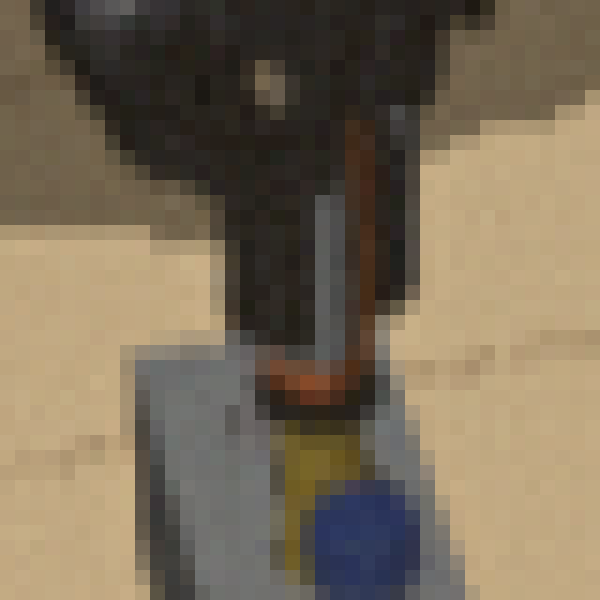

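Emit:
{"name": "play_rows", "arguments": {"motion": [{"dx": 0, "dy": -3, "dz": 0, "roll": 0}, {"dx": 0, "dy": -14, "dz": 0, "roll": 0}, {"dx": 0, "dy": -30, "dz": 0, "roll": 0}, {"dx": 0, "dy": -48, "dz": 0, "roll": 0}, {"dx": 0, "dy": -66, "dz": 0, "roll": 0}]}}

```text
t: 11.15
tool_pos: [0.5843, 0.269, 0.1616]
ee_rot: [0.67, -0.67, -0.226, 0.225]
contact_force: [0.5, -0.9, 0.2]
gripper_width: 0.0133
```

Emit:
{"name": "play_rows", "arguments": {"motion": [{"dx": 0, "dy": -20, "dz": 0, "roll": 0}, {"dx": 0, "dy": -45, "dz": 0, "roll": 0}, {"dx": 0, "dy": -70, "dz": 0, "roll": 0}, {"dx": 0, "dy": -90, "dz": 0, "roll": 0}, {"dx": 0, "dy": -100, "dz": 0, "roll": 0}]}}

```text
t: 11.78
tool_pos: [0.5845, 0.2691, 0.2618]
ee_rot: [0.67, -0.67, -0.226, 0.225]
contact_force: [0.6, 0.3, 0.8]
gripper_width: 0.0141
```

```bash
python3 - <<'E'
from h import *
from station import bot
rel([.5838,-.2655,.25])
print(proj(load("side0"),[.583,.27,.19]),proj(load("top0"),[.583,.27,.078]))
f=bot.grab_frame("side");np.savez("pics/side7.npz",**f)
h=hsv(f);print(h[126:148,286:302,2]);
for q in ((329,203),): print("can",onz(load("top0"),q,.121))
T=load("top0");print("shampoo",onz(T,(304,118),.165))
E
```

```text
t 11.78 pos [0.5845 0.2691 0.2618] w 0.0141 F [0.57 0.32 0.83] az 37.19 down [ 2.3e-03  9.0e-04 -1.0e+00] j [ 0.39  0.19  1.64 -0.    1.31 -0.26]
rel mm [-323.7   11.3 -425.5]
[291.83945869  98.8259514 ] [219.38629627 192.82897368]
[[113 139 138 145 154 151 151 149 190 193 190 188 191 191 191 187]
 [144 135 162 161 161 162 156 132 167 192 192 189 192 189 187 193]
 [159 121 158 165 164 162 148 113 149 193 190 189 190 190 190 186]
 [158  95 125 141 133 123 105  82 150 193 195 191 191 191 190 190]
 [162  77  90 103  94  79  73  72 150 195 193 190 191 192 191 193]
 [182  83  76  84  88  78  73  80 155 194 195 191 191 189 191 190]
 [197 120  85  87  85  79  76  78 150 168 163 167 193 193 190 190]
 [175 139  99  97  92  90  81  83 128 130 117 139 192 192 192 191]
 [129 126 110 113 105 103  91  90 109 111 106 119 191 195 188 193]
 [109 107 104 113 108 105 118 114 114 112 102 107 167 177 171 180]
 [111 114 105 114 130 117 110 113 127 147 112 111 138 183 181 183]
 [111 108 105 115 146 109  97 106 123 168 118 111 120 190 194 190]
 [108  96 103 116 134 142 136 130 134 136 106 108 109 162 195 192]
 [111  85 106 110 111 134 132 123 119  91  90 110 106 140 189 195]
 [113 103 105 108 106 109 114 112 100  90  93 112 106 122 191 195]
 [113 111 113 108  98 109 114 108  99  89  77 110 113 111 166 190]
 [109 113 111 112  87 108 115 116 103  89  67  87 109 110 140 189]
 [111 112 116 110  91 107 115  94 107 132 133 133 126 109 120 190]
 [113 113 111 107 105 112 104 144 157 165 158 160 150 119 111 167]
 [112 111 113 115 112 112  80 168 169 167 164 161 160 121 105 142]
 [114 112 114 112 107 113  73 134 162 168 166 154 134 101 110 121]
 [114 114 116 112  92 111  63  99 125 129 132 122  95  83 108 113]]
can [ 0.55124505 -0.01620824  0.121     ]
shampoo [0.75808476 0.04386637 0.165     ]
```

Emit:
{"name": "play_rows", "arguments": {"motion": [{"dx": -15, "dy": 0, "dz": -20, "roll": 0}, {"dx": -45, "dy": 0, "dz": -60, "roll": 0}, {"dx": -80, "dy": 0, "dz": -106, "roll": 0}, {"dx": -116, "dy": 0, "dz": -153, "roll": 0}, {"dx": -152, "dy": 0, "dz": -200, "roll": 0}]}}

```text
t: 12.45
tool_pos: [0.5823, 0.0148, 0.2581]
ee_rot: [0.67, -0.67, -0.225, 0.226]
contact_force: [0.6, -0.1, -0.1]
gripper_width: 0.0138
```

Emit:
{"name": "play_rows", "arguments": {"motion": [{"dx": -36, "dy": 0, "dz": -47, "roll": 0}, {"dx": -72, "dy": 0, "dz": -94, "roll": 0}, {"dx": -110, "dy": 0, "dz": -143, "roll": 0}, {"dx": -145, "dy": 0, "dz": -190, "roll": 0}, {"dx": -165, "dy": 0, "dz": -216, "roll": 0}]}}

```text
t: 13.08
tool_pos: [0.5806, -0.2579, 0.2578]
ee_rot: [0.671, -0.67, -0.223, 0.225]
contact_force: [0.3, 1.1, -0.0]
gripper_width: 0.0135
```

Emit:
{"name": "play_rows", "arguments": {"motion": [{"dx": 0, "dy": 0, "dz": 0, "roll": 0}, {"dx": 0, "dy": 0, "dz": 0, "roll": 0}, {"dx": 0, "dy": 0, "dz": 0, "roll": 0}, {"dx": 0, "dy": 0, "dz": 0, "roll": 0}, {"dx": 0, "dy": 0, "dz": 0, "roll": 0}]}}

```text
t: 13.7
tool_pos: [0.583, -0.2533, 0.2598]
ee_rot: [-0.67, 0.67, 0.226, -0.226]
contact_force: [-0.1, -0.5, -0.0]
gripper_width: 0.0135
```

```bash
python3 - <<'E'
from h import *
rel([.5834,-.2658,.15])
E
```

```text
t 13.7 pos [ 0.583  -0.2533  0.2598] w 0.0135 F [-0.05 -0.48 -0.04] az 37.26 down [ 2.e-04 -1.e-04 -1.e+00] j [-0.45  0.17  1.66 -0.    1.31 -1.1 ]
rel mm [ -7.3 109.8 -10.2]
```

Emit:
{"name": "play_rows", "arguments": {"motion": [{"dx": -3, "dy": 15, "dz": -4, "roll": 0}, {"dx": -7, "dy": 50, "dz": -10, "roll": 0}, {"dx": -7, "dy": 90, "dz": -10, "roll": 0}, {"dx": -7, "dy": 120, "dz": -10, "roll": 0}, {"dx": -7, "dy": 135, "dz": -10, "roll": 0}]}}

```text
t: 14.32
tool_pos: [0.5814, -0.2656, 0.1211]
ee_rot: [0.671, -0.669, -0.224, 0.227]
contact_force: [-0.4, 0.8, -1.0]
gripper_width: 0.0134
```

Emit:
{"name": "play_rows", "arguments": {"motion": [{"dx": 0, "dy": 0, "dz": 0, "roll": 0}, {"dx": 0, "dy": 0, "dz": 0, "roll": 0}, {"dx": 0, "dy": 0, "dz": 0, "roll": 0}, {"dx": 0, "dy": 0, "dz": 0, "roll": 0}, {"dx": 0, "dy": 0, "dz": 0, "roll": 0}]}}

```text
t: 14.95
tool_pos: [0.5836, -0.2665, 0.1252]
ee_rot: [-0.67, 0.67, 0.226, -0.225]
contact_force: [-0.2, 0.4, 0.1]
gripper_width: 0.0136
```

```bash
python3 - <<'E'
from h import *
from station import bot
np.set_printoptions(precision=4,suppress=True)
rel([.5834,-.2658,.0989])
c=[]
for n in("side","top"):
    f=bot.grab_frame(n);np.savez(f"pics/{n}8.npz",**f)
    im=f["color"][:,:,::-1].copy();u,v=proj(f,[.583,-.265,.03]).astype(int);print(n,u,v,proj(f,[.583,-.265,.0465]),proj(f,[.583,-.265,.0095]))
    c.append(cv2.resize(im[v-25:v+25,u-25:u+25],(400,400),interpolation=cv2.INTER_NEAREST))
cv2.imwrite("pics/c9.png",np.hstack(c))
E
```

```text
t 14.95 pos [ 0.5836 -0.2665  0.1252] w 0.0136 F [-0.2   0.43  0.09] az 37.19 down [ 0.0009 -0.0005 -1.    ] j [-0.47  0.28  1.78 -0.    1.07 -1.12]
rel mm [ 0.3 26.3  0.7]
side 394 307 [395.102  301.9558] [392.8637 313.554 ]
top 416 191 [418.0564 191.1118] [414.431  191.9118]
```

View pics/c9.png

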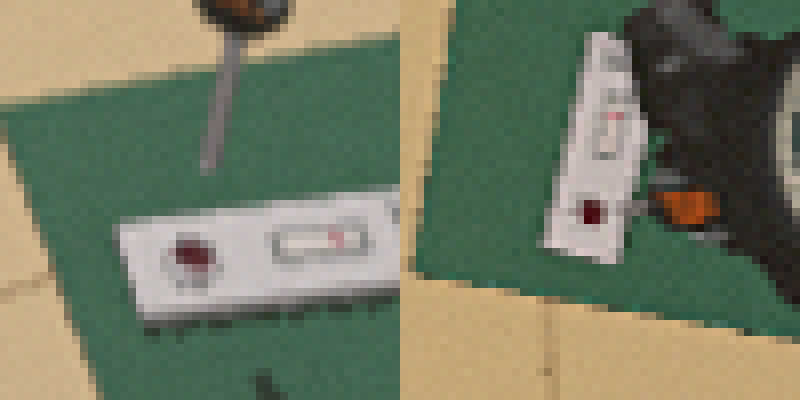

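```bash
python3 - <<'E'
from h import *
np.set_printoptions(precision=4,suppress=True)
S,T=load("side8"),load("top8")
def wc(w,x,y):
    Y,X=np.mgrid[y:y+w.shape[0],x:x+w.shape[1]];return (X*w).sum()/w.sum(),(Y*w).sum()/w.sum()
P=[]
for f,(u,v) in((S,(393,314)),(T,(414,192))):
    c=f["color"][v-4:v+5,u-4:u+5].astype(float);w=np.clip(c[...,0]-c[...,1]-20,0,None);P.append(wc(w,u-4,v-4))
print("well",P,tri(S,P[0],T,P[1]),onz(S,P[0],.0085),onz(T,P[1],.0085))
c=S["color"][284:306,388:402].astype(float)
w=np.clip(c[...,0]-c[...,1]+20,0,None) # stem vs green
for r in range(8,21,2):
    print(r+284,(w[r]*np.arange(388,402)).sum()/w[r].sum(),w[r].round(0).astype(int))
tcp=np.array([.5836,-.2665,.1252]);
for dz in(.0784,.07,.06,.05):print(dz,proj(S,tcp+[-.0006,.0006,-dz]),proj(T,tcp+[-.0006,.0006,-dz]))
c=T["color"][186:197,412:428].astype(int);print(c[...,0]-c[...,1]);print(c[...,1])
E
```

```text
well [(np.float64(392.7586206896552), np.float64(313.6264367816092)), (np.float64(414.42487046632124), np.float64(192.17098445595855))] (array([ 0.5825, -0.265 ,  0.0096]), np.float64(0.0004588390164524164)) [ 0.5832 -0.2645  0.0085] [ 0.5823 -0.2652  0.0085]
292 396.80645161290323 [ 0  0  0  0  0  0  0  0 24 26 12  0  0  0]
294 396.2352941176471 [ 0  0  0  0  0  0  0 11 30 27  0  0  0  0]
296 395.95522388059703 [ 0  0  0  0  0  0  0 21 28 18  0  0  0  0]
298 395.51851851851853 [ 0  0  0  0  0  0  1 25 27  1  0  0  0  0]
300 395.1212121212121 [ 0  0  0  0  0  0 15 28 23  0  0  0  0  0]
302 394.6923076923077 [ 0  0  0  0  0  0 27 31  7  0  0  0  0  0]
304 nan [0 0 0 0 0 0 0 0 0 0 0 0 0 0]
0.0784 [395.3585 302.2199] [418.4125 191.1011]
0.07 [395.885  299.5013] [419.2743 190.9115]
0.06 [396.52   296.2222] [420.3186 190.6817]
0.05 [397.1642 292.8959] [421.3832 190.4474]
[[ 14  11  11  11  12  11   9  15  10 -25 -35  -7   8   2   6   7]
 [ 14  13  13  10  11  13  11  13  12 -34 -31   0   2   3   6   9]
 [ 15  12  14  11  12  11  14  14  -5 -38 -13   3   2  -4   0   1]
 [ 10  13  13  11   
[... 624 characters left out ...]
9  93  80  76  60  35  32]
 [186 182 181 181 180 181 181 170 135  89  95  96  98  96  69  44]
 [187 183 189 185 185 179 185 169 115  76  51  59  57  55  43  33]
 [176 161 159 166 193 185 192 153  67  75  42  49  70  68  59  63]
 [182 132  34  60 139 180 152 127  99 104  56  48  59  67  63  62]
 [148 113  13  16 105 171 139 100 109  84  41  34  42  64  60  66]
 [192 149   5  25 127 196 168  96  74 101  84  53  30  52  66  71]
 [175 175 171 160 191 188 160  94  92  97 106  92  63  44  48  30]
 [183 187 185 185 188 188 157  66 100  97 100 100  99  97 102 115]
 [186 184 183 184 183 193 158  62  98  99 100  99  95 103  97  88]]<stdin>:13: RuntimeWarning: invalid value encountered in scalar divide
```

Emit:
{"name": "play_rows", "arguments": {"motion": [{"dx": 0.8, "dy": 5, "dz": 0, "roll": 0}, {"dx": 0.8, "dy": 12, "dz": 0, "roll": 0}, {"dx": 0.8, "dy": 19, "dz": 0, "roll": 0}, {"dx": 0.8, "dy": 24, "dz": 0, "roll": 0}, {"dx": 0.8, "dy": 26, "dz": 0, "roll": 0}]}}

```text
t: 15.68
tool_pos: [0.5835, -0.2657, 0.0978]
ee_rot: [0.67, -0.67, -0.225, 0.226]
contact_force: [-0.1, -1.3, -0.6]
gripper_width: 0.0133
```

Emit:
{"name": "play_rows", "arguments": {"motion": [{"dx": 0, "dy": 0, "dz": 0, "roll": 0}, {"dx": 0, "dy": 0, "dz": 0, "roll": 0}, {"dx": 0, "dy": 0, "dz": 0, "roll": 0}, {"dx": 0, "dy": 0, "dz": 0, "roll": 0}, {"dx": 0, "dy": 0, "dz": 0, "roll": 0}]}}

```text
t: 16.3
tool_pos: [0.584, -0.2659, 0.0987]
ee_rot: [-0.67, 0.67, 0.225, -0.225]
contact_force: [0.4, 0.4, -1.4]
gripper_width: 0.0136
```

```bash
python3 - <<'E'
from h import *
from station import bot
np.set_printoptions(precision=4,suppress=True)
rel([.5834,-.2658,.0989])
tcp=bot.state()["tool_pos"];c=[]
for n in("side","top"):
    f=bot.grab_frame(n);np.savez(f"pics/{n}9.npz",**f)
    im=f["color"][:,:,::-1].copy();u,v=proj(f,[.583,-.265,.02]).astype(int);print(n,u,v,proj(f,tcp+[-.0017,.001,-.0784]),proj(f,[.5825,-.265,.0205]))
    c.append(cv2.resize(im[v-22:v+18,u-20:u+20],(400,400),interpolation=cv2.INTER_NEAREST))
    if n=="side":
        k=f["color"][290:316,385:402].astype(int);print(k[...,0]-k[...,1]);print(k[...,1])
cv2.imwrite("pics/c10.png",np.hstack(c))
E
```

```text
t 16.3 pos [ 0.584  -0.2659  0.0987] w 0.0136 F [ 0.36  0.37 -1.44] az 37.18 down [ 0.0002 -0.0001 -1.    ] j [-0.47  0.31  1.8  -0.    1.03 -1.12]
rel mm [-0.4 -0.2  0.4]
side 393 310 [393.1394 310.3092] [393.2905 310.2518]
[[ 27  28  25  25  28  20  14   6  21  28  42  15   4   4   2   2   0]
 [ 18  15  10   5   5  -6 -10  -1   6  20  33  18  18  13   6  -1   1]
 [ -4 -16 -19 -29 -33 -35 -37 -14   2   6   8   9  15  15  23   6   1]
 [-35 -37 -37 -37 -36 -34 -38 -31 -10  -1   4   5   7   7  21  10   4]
 [-37 -38 -34 -35 -35 -35 -37 -35 -29 -20   1   5   3   1   8   4  -9]
 [-35 -36 -34 -33 -34 -35 -35 -34 -38 -30  -5   8   2  -8 -18 -29 -31]
 [-32 -31 -34 -36 -33 -34 -32 -34 -38 -34   1   6  -1 -27 -34 -34 -37]
 [-31 -35 -35 -34 -33 -32 -34 -35 -34 -29   4   8 -10 -36 -35 -34 -33]
 [-36 -31 -34 -33 -34 -36 -36 -35 -35 -23   5   9 -19 -36 -37 -36 -33]
 [-32 -34 -37 -35 -34 -33 -35 -34 -37 -14   8   6 -25 -40 -34 -38 -37]
 [-35 -36 -32 -36 -35 -35 -35 -36 -35  -5   7   0 -33 -37 -35 -35 -35]
 [-36 -33 -35 -33 -32 -35 -33 -36 -34  -1  11  -3 -30 -37 -35 -34 -36]
 [-35 -35 -34 -34 -34 -
[... 2170 characters left out ...]
101 107]
 [103 105 102  98 103 100  99 104 109 107  97 105 104 109 119 128 131]
 [103 103 104 105 107 107 117 114 110 106 128 171 176 174 174 182 176]
 [133 145 153 172 179 172 176 135 108 105 175 199 198 194 194 195 191]
 [183 188 188 198 197 201 196 150 114 119 192 200 197 193 190 196 195]
 [197 197 193 196 194 202 165 139 118 156 196 195 191 194 193 192 190]
 [198 197 189 199 194 181 102  87  81 127 168 194 194 191 192 190 195]
 [195 194 194 191 182 146  56  36  36  57 114 194 196 192 193 192 195]
 [191 196 196 194 164 164  83  50  36  42 109 175 192 192 192 191 192]
 [196 196 195 193 164 169 165 133  97  80 162 155 189 192 194 193 192]]
top 415 191 [415.4346 191.9498] [415.4872 191.857 ]
```

View pics/c10.png

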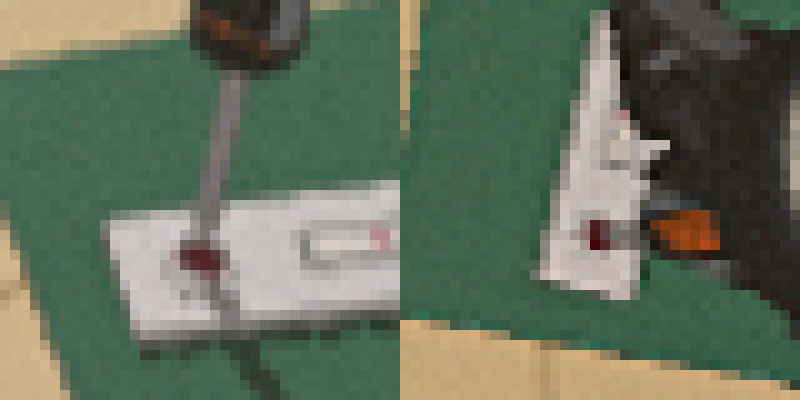

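```bash
python3 -c "
from station import bot
print(bot.job_done(), bot.state()['t'])"
```

```text
the job is handed in; nothing more can be done
the job is handed in; nothing more can be done
```

I ran the rapid test as asked and handed the job in at about 16 s of robot time. The gripper still holds the filled sampler upright over the sample well.

- **Pick-up:** I gripped the orange handle squarely (jaw opening 13.6 mm) and lifted the sampler straight out of the stand.
- **Filling:** I pushed the stem into the yellow vial until the collar sat on the rim. Contact was firm at about 5 N, at the expected height, and I held it there for over 1.5 s. After I drew it out, the side camera showed the vial where it had been.
- **Carry:** I moved the sampler over the canister and brushes with the tip about 18 cm above the bench.
- **Final position:** The tip is about 0.0203 m above the bench, 9.8 mm above the well rim. In the side view it is under 0.5 px (about 1 mm) off the middle of the well; in the top view that match is computed rather than seen.

- **Small disagreement:** On the first approach to the well, the stem appeared about 1 mm to one side of where the arm's reading put it. I corrected it by 0.8 mm before the last descent.
- **Less certain:** The gripper largely hid the stem from the top camera, so alignment along the side camera's line of sight rests mainly on the arm's reading. Rim contact inside the vial was judged by force and height.

I saw no contact with the cassette, and no check failed. After the carry I did not re-check each of the other objects one by one.

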